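Release the autosampler's sample tray

ROBOT

A 6-joint arm with a two-finger parallel gripper is mounted at the origin on a cart in front of the work surface, level with it; the furniture and walls round the work are solid. World frame = base frame: x ahead of the robot, y to its left, z up, the work surface at z = 0. Lengths are in m, angles in rad, forces in N, time in s.
With the tool pointing down it reaches from about 0.3 to 0.775 m from the base axis. Payload 14.6 kg.
Tool frame: the origin (TCP) lies between the finger pads; the fingertips stand bot.tcp_to_tips ahead of it and the grasp point (between the pads) lies 8 mm behind it (bot.tcp_to_tips is the distance from the TCP to the fingertips, in m); z points along the fingers, y is the direction in which the jaws open and shut (so a half turn about z gives the same grasp; the last joint's range is limited). The gripper opens to 85 mm and grips with 20 to 120 N. Pads are 22 mm wide; open, the fingers measure 114 mm over their backs; the gripper's body (76 mm by 85 mm) begins 54 mm behind the grasp point. The pads swing forward as they close: fully open they stand 13 mm farther back than shut.
Start: joints at [-1.172, 0.3, 1.521, -0, 1.321, -0.067], TCP at [0.247, -0.491, 0.221] pointing down, gripper open.
Joint ranges: [-3.03, 3.03], [-0.79, 2.21], [0.23, 2.52], [-1.04, 4.18], [0, 3.07], [-2.55, 2.55]. Speed limits (rad/s): [2.22, 2.22, 2.57, 3.14, 3.14, 3.14].

INTERFACE

Orientations are given as a unit quaternion [x, y, z, w].
In Python, from plant import bot gives the robot as it stands.
- The arm moves only by the tool move_arm, never from a script. Its argument "increments" is a list of rows, each a list of 7 numbers: the shift along the tool's x, y, z in units of 40 mm (1.0 is 40 mm), then the turn, a rotation vector about the tool's x, y, z in degrees, then the finger opening in mm, from 0 to 85.4. In form: [[x, y, z, rx, ry, rz, fingers], ...]. A call has 1 to 10 rows; each row is the pose to reach, as a shift and turn from the pose commanded when the call began, along the tool's axes at that moment; what a row does not reach only later rows make up. A row lasts 1/10 s, in which the tool goes at most 50 mm and 8.59 degrees, less where a joint would pass 70% of its speed; a pose out of reach is approached as far as the arm can. A call with a gripper value outside its range is refused whole. The fingers move at their own pace and stop on an object; "force" is the grip in N (left out, the last holds). Time passes only in rows, so rows that repeat a pose let the fingers close. It gives the time, the measured TCP pose, the force and the opening at its end, in the units of the state.
- bot.get_obs(): the state, without advancing time (a new reading comes with each control period).
- bot.get_image(name): name is "scene" or "side" or "wrist"; returns (picture, depth): 400x640x3 uint8, blue, green, red; 400x640 float32, m along the optical axis (not along the pixel's ray), 0 where there is no reading.
- bot.camera_model(name): a dict with "K" (3x3 intrinsics, pixels), "D" ([k1, k2, p1, p2, k3] as OpenCV has them; the pictures are not rectified), "rvec" (rotation vector, rad) and "tvec" (3), from world to camera coordinates, as OpenCV has them. Camera axes: x right, y down, z forward; pixel columns grow to the right and rows downward; lengths in m; the calibration is good to about 2 mm. A picture is of the moment at which its call begins: read the wrist's pose just before it. camera_model takes no time and is no camera call; for the wrist camera it gives the pose at the moment of the call.
- bot.finish_job(): hands the job in, once; it reports no verdict.
The state is a dict: "time": time; "q": joint angles; "qd": joint speeds; "joint_efforts": joint torques, N m; "position": TCP position; "tool_rot": TCP orientation; "force": force on the tool from outside, world axes, zero at the start; "moment": the same for the moment, N m; "gripper_width": finger opening in m.
Only numpy, scipy, OpenCV 4.12 (cv2) and the standard library are available. Lean on these libraries where they do the work, as an engineer would, in place of code of your own. Each camera call takes 0.05 s, during which the arm holds its last target.

TASK

Get the autosampler ready for a tray change. Push the swing arm that carries the needle round to the side until it is well clear of the tray, then run a fingertip along the edge of the round dark tray to find its single release notch and press the catch inside the notch inwards until the tray pops up. Do not force anything, do not grip or lift the tray or anything else, leave the things around it where they are, and take the hand away when the tray is up.

Things in the scene. Friction and masses are not known exactly. Their poses are not given: they have to be found in the camera images.
- autosampler: bench autosampler: white box 270 x 210 mm, deck 56 mm high, fixed. Origin under its centre, z up, -x is its front (display, keys). On the deck a round dark vial tray; behind it a steel column with the swing arm (hinge axis at x = 115 mm, y = 0). The tray's drive is braked: touching does not turn it. It has stopped at an unknown angle, so the place of the tray's notch is not given.
- tray_centre (a point): on the tray's axis, level with its top when locked: x -25, y 0, z 96 mm in the autosampler's frame, same axes; neither turns nor rises with the tray. The tray: dark disc, radius 85 mm, upright rim 62 to 96 mm above the bench, smooth but for one notch. Vials stand 18 mm above its top within 54 mm of the axis, a knob 19 mm high on the axis.
- catch (a joint): press of the catch, m: 0 at rest, 0.007 fully in; slides level towards the tray axis against a spring (5 N), frees the tray beyond 0.0035, springs back. It stands in the notch: a gap in the rim, open above and outside, 47 mm wide, up to 75 degrees either side of the autosampler's -x seen from the tray's axis. Its upright dark face: 32 mm wide, 9 mm inside the rim, 66 to 94 mm above the bench.
- tray (a joint): rise of the tray, m: about 0 while locked. When the catch frees it, springs raise it and it stays floating at about 0.012. It could be lifted on to 0.04, which must not be done.
- swing_arm (a joint): turn of the swing arm, rad: 0 when it points to the autosampler's front (-x), its needle over the vials; grows as it swings towards +y; 1.57 when it points to +y, beside the tray, where it is clear; stop at 1.75. Light friction (about 1 N at the head), stays where it is left. Starts over the tray, between 0 and 0.45.
- needle_head (a point): centre of the needle head at the arm's end: white block 34 mm along the arm, 30 mm across, from 134 to 182 mm above the bench, 90 mm from the hinge's axis. The needle hangs 14 mm below it. Axes turn with the arm: -x points out along the arm, +y the way it is to be pushed.
- beaker: glass beaker 63 mm wide, 75 mm high, standing loose at the front right of the autosampler; origin at the centre of its foot
- tip_box: pipette tip box 84 x 122 mm, 68 mm high, loose, left of the autosampler; origin at the centre of its underside
- carton: small carton 60 x 90 mm, 36 mm high, loose, at the left rear; origin at the centre of its underside
- timer: flat blue timer 62 x 62 mm, 18 mm high, loose, front left; origin at the centre of its underside

How it is judged:
By the outcome, as a careful person would: the job done as asked, in the order asked, and still so for the second after the job is handed in, with the robot touching nothing.
It also fails if it takes over 72 s, if anything falls off the work surface, if the arm or the gripper's body presses on something with over 40 N, if the wrist force passes 120 N, or if a joint passes its speed limit or range.

## Working session

There is one attempt and no reset: what is moved stays moved. The work goes in short steps, Python scripts to look and compute and a tool call to move; the robot and the scene stay as the last step left them, time stands still between calls to the robot, and variables do not carry over. Pictures are saved under pics/ and viewed, and the job is handed in when it is done.

Besides the shell and the picture viewer there is one more tool, called after "Request:" by a JSON object that holds its "op" and its "data". move_arm: Moves the arm, as the interface text tells. Its arguments: {"type":"object","properties":{"increments":{"type":"array"},"force":{"type":"number"}},"required":["increments"]}

```bash
mkdir -p pics; ls
python3 - <<'E'
from plant import bot
import cv2
o=bot.get_obs(); print({k:o[k] for k in ("time","position","tool_rot","force","gripper_width")}, bot.tcp_to_tips)
for n in ("scene","side"):
    im,d=bot.get_image(n); cv2.imwrite(f"pics/{n}0.png",im)
    import numpy as np; np.save(f"pics/{n}0.npy",d)
E
```

```text
pics
{'time': 0.0, 'position': array([ 0.24694367, -0.49116936,  0.22038963]), 'tool_rot': array([ 9.73000538e-01,  2.30802085e-01, -9.73767786e-05, -5.84322088e-04]), 'force': array([-0.30353649, -1.35332653,  1.24147486]), 'gripper_width': 0.0854911641630826} 0.011
```

View pics/scene0.png

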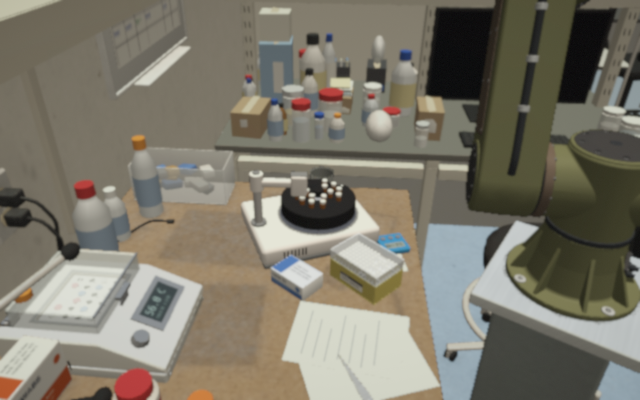

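View pics/side0.png

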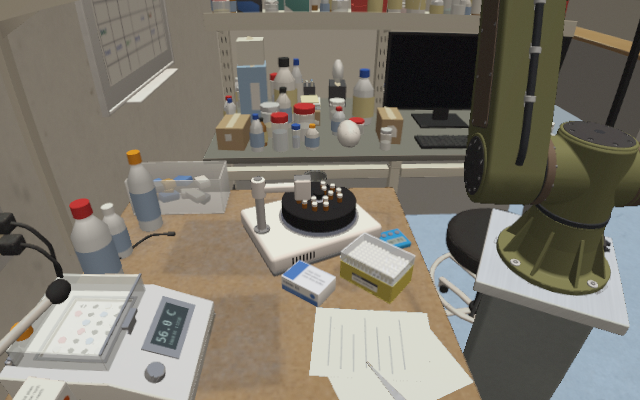

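Both cameras look from the robot's left. The autosampler is at about (310,215), with its column on the left (far from the robot), the tray at (318,205), and the head at (302,187).

```bash
cat > h.py <<'E'
import numpy as np, cv2
from plant import bot
def cam(n):
    c=bot.camera_model(n); R=cv2.Rodrigues(np.array(c["rvec"],float))[0]
    return np.array(c["K"],float),np.array(c["D"],float),R,np.array(c["tvec"],float).reshape(3)
def world(n,uv,d,c=None):
    K,D,R,t=c or cam(n); uv=np.array(uv,float).reshape(-1,1,2)
    p=cv2.undistortPoints(uv,K,D).reshape(-1,2); P=np.c_[p,np.ones(len(p))]*np.array(d).reshape(-1,1)
    return (P-t)@R
def onplane(n,uv,z,c=None):
    K,D,R,t=c or cam(n); p=cv2.undistortPoints(np.array(uv,float).reshape(-1,1,2),K,D).reshape(-1,2)
    r=np.c_[p,np.ones(len(p))]@R; C=-R.T@t
    return C+r*((z-C[2])/r[:,2])[:,None]
def proj(n,P,c=None):
    K,D,R,t=c or cam(n); return cv2.projectPoints(np.array(P,float).reshape(-1,1,3),cv2.Rodrigues(R)[0],t,K,D)[0].reshape(-1,2)
E
python3 - <<'E'
from h import *
for n in("scene","side"):
    K,D,R,t=cam(n); print(n,"cam at",-R.T@t,K[0,0])
d=np.load("pics/side0.npy"); im=cv2.imread("pics/side0.png")
v,u=np.mgrid[0:400,0:640]; W=world("side",np.c_[u.ravel(),v.ravel()],d.ravel()).reshape(400,640,3)
np.save("pics/W.npy",W)
for p in [(310,215),(265,250),(260,225),(305,187),(318,205),(350,200),(309,280),(377,250),(396,238),(317,177),(250,215)]:
    print(p,W[p[1],p[0]].round(3),im[p[1],p[0]])
# deck points
m=(abs(W[...,2]-0.056)<0.004)&(im.min(2)>130)&(u>220)&(u<400)&(v>170)&(v<280)
P=W[m][:,:2].astype(np.float32); print(len(P)); print(cv2.minAreaRect(P))
# tray top
m=(abs(W[...,2]-0.096)<0.004)&(im.max(2)<70)&(u>260)&(u<370)&(v>165)&(v<240)
P=W[m][:,:2].astype(np.float32); print(len(P),P.min(0),P.max(0)); print(cv2.minEnclosingCircle(P))
c=cv2.resize(im[150:300,210:430],None,fx=3.5,fy=3.5,interpolation=cv2.INTER_CUBIC); cv2.imwrite("pics/c1.png",c)
E
```

```text
scene cam at [-0.01899389  0.97134967  0.68177663] 500.72865838373025
side cam at [0.17213178 0.84274435 0.55868226] 391.02861282734665
(310, 215) [0.501 0.231 0.097] [42 41 44]
(265, 250) [0.553 0.331 0.053] [175 187 198]
(260, 225) [0.594 0.287 0.075] [ 92  97 104]
(305, 187) [0.509 0.238 0.167] [123 133 141]
(318, 205) [0.504 0.188 0.097] [40 40 42]
(350, 200) [0.45  0.136 0.097] [40 42 42]
(309, 280) [0.44  0.351 0.036] [221 219 218]
(377, 250) [0.343 0.244 0.07 ] [217 224 225]
(396, 238) [0.338 0.117 0.016] [164 161 140]
(317, 177) [ 0.604 -0.002  0.053] [66 71 72]
(250, 215) [0.655 0.241 0.055] [218 229 231]
2663
((0.5308193564414978, 0.24036860466003418), (0.4421183168888092, 0.2638416588306427), 18.582565307617188)
1491 [0.43017945 0.08540264] [0.5966689  0.25078616]
((0.5139178037643433, 0.1659495234489441), 0.08513335138559341)
```

View pics/c1.png

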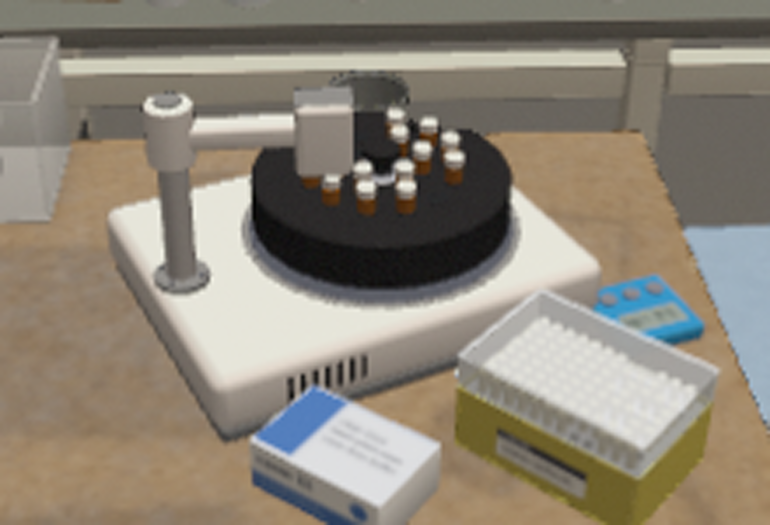

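Run:
```python
from h import *
cr=lambda x,y:(210+x/3.5,150+y/3.5)
q=[cr(107,215),cr(218,388),cr(600,268),cr(182,280)]
print("deck corners",onplane("side",q,0.052).round(3)); print("foot",onplane("side",q[3:],0.056).round(3))
W=np.load("pics/W.npy"); im=cv2.imread("pics/side0.png")
v,u=np.mgrid[0:400,0:640]
m=(W[...,2]>0.07)&(W[...,2]<0.13)&(u>254)&(u<268)&(v>185)&(v<235)
print("column",m.sum(),W[m].mean(0).round(4))
m=(W[...,2]>0.125)&(W[...,2]<0.2)&(u>245)&(u<315)&(v>170)&(v<210)
P=W[m]; print("armhead",len(P)); 
for i in range(247,315,4):
    k=m&(u==i); 
    if k.any(): print(i,W[k].mean(0).round(3),W[k][:,2].min().round(3),W[k][:,2].max().round(3))
m=(abs(W[...,2]-0.056)<0.0025)&(im.min(2)>120)&(u>235)&(u<385)&(v>195)&(v<275)
P=W[m][:,:2].astype(np.float32); 
m2=np.linalg.norm(P-[.54,.2],axis=1)<.18; P=P[m2]; print(len(P),cv2.minAreaRect(P))
c=np.array([.514,.166])
for n in("scene","side"):
  print(n)
  for a in (54,56.5,59):
    x=np.array([np.cos(np.radians(a)),np.sin(np.radians(a))]);y=np.array([-x[1],x[0]]); o=c+.025*x
    print(a,o.round(3),proj(n,[[*(o+i*x+j*y),.056] for i,j in((.135,.105),(.135,-.105),(-.135,.105),(.115,0))]).round(0).tolist())
```

```text
deck corners [[0.686 0.235 0.052]
 [0.522 0.352 0.052]
 [0.369 0.139 0.052]
 [0.599 0.274 0.052]]
foot [[0.596 0.279 0.056]]
column 210 [0.5929 0.2833 0.1003]
armhead 1053
251 [0.606 0.288 0.171] 0.155 0.182
255 [0.597 0.289 0.162] 0.127 0.185
259 [0.589 0.286 0.161] 0.126 0.185
263 [0.585 0.279 0.158] 0.126 0.183
267 [0.578 0.273 0.163] 0.155 0.168
271 [0.571 0.269 0.164] 0.156 0.169
275 [0.564 0.264 0.163] 0.153 0.169
279 [0.558 0.259 0.163] 0.155 0.168
283 [0.551 0.255 0.163] 0.155 0.168
287 [0.544 0.251 0.164] 0.156 0.17
291 [0.537 0.246 0.164] 0.155 0.168
295 [0.528 0.245 0.165] 0.138 0.183
299 [0.52  0.242 0.165] 0.136 0.183
303 [0.514 0.238 0.164] 0.136 0.182
307 [0.507 0.233 0.165] 0.136 0.183
2452 ((0.5035440921783447, 0.20430614054203033), (0.26556217670440674, 0.2682023048400879), 54.118045806884766)
scene
54 [0.529 0.186] [[262.0, 254.0], [239.0, 202.0], [381.0, 229.0], [258.0, 224.0]]
56.5 [0.528 0.187] [[265.0, 255.0], [238.0, 204.0], [382.0, 228.0], [259.0, 226.0]]
59 [0.527 0.187] [[268.0, 257.0], [237.0, 206.0], [383.0, 226.0], [260.0, 227.0]]
side
54 [0.529 0.186] [[270.0, 261.0], [239.0, 209.0], [384.0, 226.0], [262.0, 230.0]]
56.5 [0.528 0.187] [[274.0, 262.0], [238.0, 211.0], [384.0, 224.0], [263.0, 232.0]]
59 [0.527 0.187] [[277.0, 263.0], [237.0, 213.0], [384.0, 222.0], [264.0, 233.0]]
```

Run:
```python
from h import *
K,D,R,t=cam("wrist"); o=bot.get_obs()
from scipy.spatial.transform import Rotation as Ro
T=Ro.from_quat(o["tool_rot"]).as_matrix(); print(T.round(3)); print("cam in tool",(T.T@((-R.T@t)-o["position"])).round(3),"axes in tool cols",(T.T@R.T).round(3),K[0,0])
print("shift to (.40,.02,.30)", (T.T@(np.array([.36,-.04,.30])-o["position"])/.04).round(2))
W=np.load("pics/W.npy")
v,u=np.mgrid[0:400,0:640]
for nm,(a,b,c,d) in dict(beaker=(300,330,165,186)).items():
    m=(u>a)&(u<b)&(v>c)&(v<d)&(W[...,2]>0.02)&(W[...,1]<0.09)
    print(nm,m.sum(),W[m].min(0).round(3),W[m].max(0).round(3))
```

```text
[[ 0.893  0.449 -0.   ]
 [ 0.449 -0.893  0.001]
 [ 0.    -0.001 -1.   ]]
cam in tool [ 0.07  -0.001 -0.154] axes in tool cols [[-0.    -0.96  -0.279]
 [ 1.     0.    -0.001]
 [ 0.001 -0.279  0.96 ]] 331.391069924677
shift to (.40,.02,.30) [ 7.59 -8.81 -1.98]
beaker 201 [ 0.53  -0.006  0.043] [0.628 0.089 0.095]
```

```bash
cat >> h.py <<'E'
from scipy.spatial.transform import Rotation as Ro
def sh(*pts):
    o=bot.get_obs(); T=Ro.from_quat(o["tool_rot"]).as_matrix()
    print("pos",o["position"].round(4),"t",o["time"],"f",o["force"].round(1))
    for p in pts: print(p,((np.array(p)-o["position"])@T/.04).round(3).tolist())
E
python3 - <<'E'
from h import *
sh((.48,.12,.33))
E
```

```text
pos [ 0.2469 -0.4912  0.2205] t 0.1 f [0.5 0.1 0.8]
(0.48, 0.12, 0.33) [12.069, -11.038, -2.726]
```

Request:
{"op": "move_arm", "data": {"increments": [[0.8,-0.7,-0.8,0,0,0,0],[1.6,-1.5,-1.6,0,0,0,0],[2.4,-2.2,-2.7,0,0,0,0],[3.2,-3.0,-2.7,0,0,0,0],[4.0,-3.7,-2.7,0,0,0,0],[4.8,-4.4,-2.7,0,0,0,0],[5.6,-5.2,-2.7,0,0,0,0],[6.4,-6.0,-2.7,0,0,0,0],[7.2,-6.7,-2.7,0,0,0,0],[8.0,-7.3,-2.7,0,0,0,0]]}}

```text
time: 1.1
position: [0.4019, -0.0848, 0.3291]
tool_rot: [0.973, 0.231, 0.0, 0.0]
force: [0.7, -0.5, -1.0]
gripper_width: -0.0
```

Run:
```python
from h import *
print(bot.get_obs()["q"]); sh((.48,.12,.33))
```

```text
[-2.97254376e-01 -8.58359620e-02  1.69866336e+00  1.69039913e-05
  1.52847556e+00  8.07462343e-01]
pos [ 0.4019 -0.0848  0.3291] t 1.1 f [ 0.7 -0.5 -1. ]
(0.48, 0.12, 0.33) [4.046, -3.697, -0.023]
```

Request:
{"op": "move_arm", "data": {"increments": [[0.8,-0.7,0,0,0,0,0],[1.6,-1.5,0,0,0,0,0],[2.4,-2.2,0,0,0,0,0],[3.2,-3.0,0,0,0,0,0],[4.0,-3.7,0,0,0,0,0],[4.0,-3.7,0,0,0,0,0],[4.0,-3.7,0,0,0,0,0]]}}

```text
time: 1.8
position: [0.4781, 0.1178, 0.3284]
tool_rot: [0.973, 0.232, -0.001, 0.0]
force: [0.9, 1.3, -0.5]
gripper_width: -0.0004
```

Run:
```python
from h import *
print(bot.get_obs()["q"]); sh((.48,.12,.33))
im,d=bot.get_image("wrist"); np.save("pics/w1.npy",d); cv2.imwrite("pics/w1.png",im)
K,D,R,t=cam("wrist"); np.savez("pics/w1c.npz",K=K,D=D,R=R,t=t)
print(proj("wrist",[[.514,.166,.096],[.596,.279,.185]]))
```

```text
[ 1.67234178e-01  1.08628685e-01  1.50363729e+00 -1.54169427e-04
  1.53063788e+00  1.27060672e+00]
pos [0.4781 0.1178 0.3284] t 1.8 f [ 0.9  1.3 -0.5]
(0.48, 0.12, 0.33) [0.066, -0.028, -0.041]
[[298.35979556 114.0460591 ]
 [207.46262572 -40.2195054 ]]
```

View pics/w1.png

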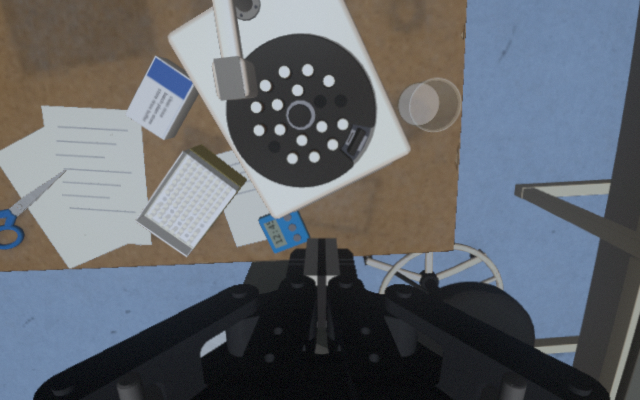

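Tray centre is at about (301,115), and the notch with the catch is near (357,143), on the beaker side. The beaker is at (420,103).

Run:
```python
from h import *
im=cv2.imread("pics/w1.png"); cv2.imwrite("pics/w1c.png",cv2.resize(im[60:200,200:400],None,fx=4,fy=4,interpolation=cv2.INTER_CUBIC))
z=np.load("pics/w1c.npz"); c=(z["K"],z["D"],z["R"],z["t"])
d=np.load("pics/w1.npy"); v,u=np.mgrid[0:400,0:640]
W=world("wrist",np.c_[u.ravel(),v.ravel()],d.ravel(),c).reshape(400,640,3); np.save("pics/w1W.npy",W)
m=(abs(W[...,2]-.096)<.004)&(im.max(2)<75)&(u>200)&(u<400)&(v<200)
P=W[m]; print(P[:,2].mean(),cv2.minEnclosingCircle(P[:,:2].astype(np.float32)))
for p in [(357,143),(350,141),(364,145),(353,139),(360,150),(368,143)]: print(p,W[p[1],p[0]].round(3))
```

```text
0.09860716184333262 ((0.5275694727897644, 0.1846102625131607), 0.10806988924741745)
(357, 143) [0.515 0.091 0.096]
(350, 141) [0.512 0.096 0.071]
(364, 145) [0.514 0.076 0.059]
(353, 139) [0.516 0.095 0.08 ]
(360, 150) [0.507 0.079 0.065]
(368, 143) [0.519 0.073 0.058]
```

View pics/w1c.png

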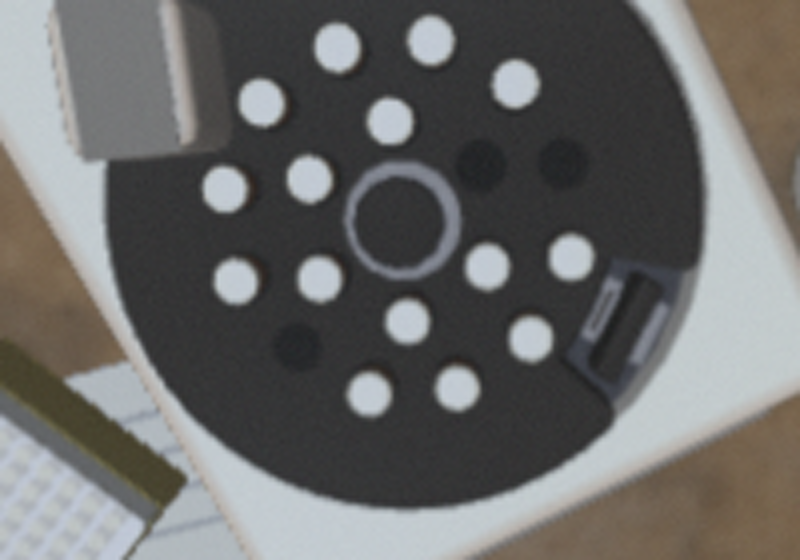

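Run:
```python
from h import *
z=np.load("pics/w1c.npz"); c=(z["K"],z["D"],z["R"],z["t"])
f=lambda L,h:onplane("wrist",[(200+a/4,60+b/4) for a,b in L],h,c)
R=f([(107,215),(410,508),(705,200),(640,10),(200,428),(560,455)],.096)[:,:2]
A=np.c_[2*R,np.ones(len(R))]; s=np.linalg.lstsq(A,(R**2).sum(1),rcond=None)[0]; cc=s[:2]; print("centre",cc,np.sqrt(s[2]+cc@cc))
k=f([(403,221)],.115); print("knob",k)
q=f([(625,322),(640,270),(610,378),(692,270),(612,410)],.094)[:,:2]
for p in q: e=p-cc; print(p.round(4),np.linalg.norm(e).round(4),np.degrees(np.arctan2(e[1],e[0])).round(1))
q=f([(655,335)],.066)[:,:2]
for p in q: e=p-cc; print(p.round(4),np.linalg.norm(e).round(4),np.degrees(np.arctan2(e[1],e[0])).round(1))
col=f([(-1+ (247-200)*4,(6-60)*4)],.185); print("col",col)
# arm line
print(onplane("wrist",[(228,75),(217,0),(240,0),(231,78)],.182,c), onplane("wrist",[(215,59),(242,57),(245,98),(219,98)],.182,c))
```

```text
centre [0.51551123 0.16396154] 0.08538769787042125
knob [[0.5152884  0.16231847 0.115     ]]
[0.5171 0.0928] 0.0712 -88.7
[0.5322 0.096 ] 0.07 -76.2
[0.5006 0.0889] 0.0765 -101.2
[0.539  0.0826] 0.0847 -73.9
[0.4925 0.0839] 0.0833 -106.0
[0.5161 0.0784] 0.0856 -89.6
col [[0.5787791  0.23713548 0.185     ]]
[[0.52233956 0.23083813 0.182     ]
 [0.57257542 0.26188576 0.182     ]
 [0.58086213 0.24482689 0.182     ]
 [0.5212129  0.22754797 0.182     ]] [[0.52942494 0.24588776 0.182     ]
 [0.54109846 0.22574935 0.182     ]
 [0.511265   0.21003785 0.182     ]
 [0.50110788 0.23056725 0.182     ]]
```

```bash
cat > path.py <<'E'
from h import *
H=np.array([.597,.278]); 
def F(sw,gap=0,head=54.):
    th=np.radians(head+180)-sw; u=np.array([np.cos(th),np.sin(th)]); t=np.array([np.sin(th),-np.cos(th)])
    ty=np.array([-.449,.893]); tx=np.array([.893,.449])
    s=.0145*abs(t@ty)+.011*abs(t@tx)
    return H+.088*u-(.015+s+gap)*t
if __name__=="__main__":
    p=[(*F(.36,.02),.20),(*F(.36,.02),.156)]+[(*F(a,-.0),.156) for a in (.3,.4,.5,.6,.7,.8,.9,1.0,1.1,1.2,1.3,1.4,1.5,1.6)]
    sh(*[tuple(np.round(x,4)) for x in p])
E
python3 path.py
```

```text
pos [0.4781 0.117  0.3287] t 1.85 f [-0.8  0.6  0.4]
(np.float64(0.5514), np.float64(0.1873), np.float64(0.2)) [2.43, -0.745, 3.215]
(np.float64(0.5514), np.float64(0.1873), np.float64(0.156)) [2.431, -0.745, 4.315]
(np.float64(0.5452), np.float64(0.2003), np.float64(0.156)) [2.438, -1.105, 4.315]
(np.float64(0.5373), np.float64(0.2066), np.float64(0.156)) [2.332, -1.334, 4.315]
(np.float64(0.5302), np.float64(0.2134), np.float64(0.156)) [2.25, -1.566, 4.315]
(np.float64(0.5244), np.float64(0.2195), np.float64(0.156)) [2.189, -1.767, 4.315]
(np.float64(0.5192), np.float64(0.2262), np.float64(0.156)) [2.149, -1.975, 4.316]
(np.float64(0.5145), np.float64(0.2336), np.float64(0.156)) [2.127, -2.193, 4.316]
(np.float64(0.5105), np.float64(0.2416), np.float64(0.156)) [2.127, -2.417, 4.316]
(np.float64(0.5072), np.float64(0.2501), np.float64(0.156)) [2.149, -2.644, 4.316]
(np.float64(0.5049), np.float64(0.259), np.float64(0.156)) [2.198, -2.868, 4.316]
(np.float64(0.5035), np.float64(0.2684), np.float64(0.156)) [2.272, -3.094, 4.315]
(np.float64(0.503), np.float64(0.278), np.float64(0.156)) [2.369, -3.314, 4.315]
(np.float64(0.5037), np.float64(0.2877), np.float64(0.156)) [2.493, -3.523, 4.315]
(np.float64(0.5054), np.float64(0.2975), np.float64(0.156)) [2.641, -3.723, 4.315]
(np.float64(0.5083), np.float64(0.3071), np.float64(0.156)) [2.814, -3.904, 4.315]
```

Request:
{"op": "move_arm", "data": {"increments": [[1.2,-0.3,0.6,0,0,0,0],[2.4,-0.7,1.5,0,0,0,0],[2.4,-0.7,2.4,0,0,0,0],[2.4,-0.7,3.2,0,0,0,0],[2.4,-0.7,3.8,0,0,0,0],[2.4,-0.7,4.3,0,0,0,0],[2.4,-0.7,4.3,0,0,0,0],[2.4,-0.7,4.3,0,0,0,0]]}}

```text
time: 2.65
position: [0.5518, 0.1846, 0.158]
tool_rot: [0.973, 0.23, 0.0, 0.0]
force: [0.4, 0.7, 0.1]
gripper_width: -0.0
```

```bash
python3 - <<'E'
from h import *
im,d=bot.get_image("side"); cv2.imwrite("pics/c2.png",cv2.resize(im[100:300,210:430],None,fx=3,fy=3,interpolation=cv2.INTER_CUBIC))
E
python3 path.py
```

```text
pos [0.552  0.1849 0.1585] t 2.7 f [ 0.5 -0.7  0.1]
(np.float64(0.5514), np.float64(0.1873), np.float64(0.2)) [0.016, -0.061, -1.037]
(np.float64(0.5514), np.float64(0.1873), np.float64(0.156)) [0.014, -0.062, 0.063]
(np.float64(0.5452), np.float64(0.2003), np.float64(0.156)) [0.021, -0.421, 0.063]
(np.float64(0.5373), np.float64(0.2066), np.float64(0.156)) [-0.085, -0.651, 0.062]
(np.float64(0.5302), np.float64(0.2134), np.float64(0.156)) [-0.168, -0.882, 0.062]
(np.float64(0.5244), np.float64(0.2195), np.float64(0.156)) [-0.229, -1.084, 0.062]
(np.float64(0.5192), np.float64(0.2262), np.float64(0.156)) [-0.27, -1.292, 0.062]
(np.float64(0.5145), np.float64(0.2336), np.float64(0.156)) [-0.292, -1.51, 0.062]
(np.float64(0.5105), np.float64(0.2416), np.float64(0.156)) [-0.292, -1.733, 0.062]
(np.float64(0.5072), np.float64(0.2501), np.float64(0.156)) [-0.27, -1.96, 0.062]
(np.float64(0.5049), np.float64(0.259), np.float64(0.156)) [-0.222, -2.185, 0.062]
(np.float64(0.5035), np.float64(0.2684), np.float64(0.156)) [-0.148, -2.411, 0.062]
(np.float64(0.503), np.float64(0.278), np.float64(0.156)) [-0.052, -2.631, 0.062]
(np.float64(0.5037), np.float64(0.2877), np.float64(0.156)) [0.073, -2.84, 0.062]
(np.float64(0.5054), np.float64(0.2975), np.float64(0.156)) [0.221, -3.04, 0.062]
(np.float64(0.5083), np.float64(0.3071), np.float64(0.156)) [0.393, -3.222, 0.062]
```

View pics/c2.png

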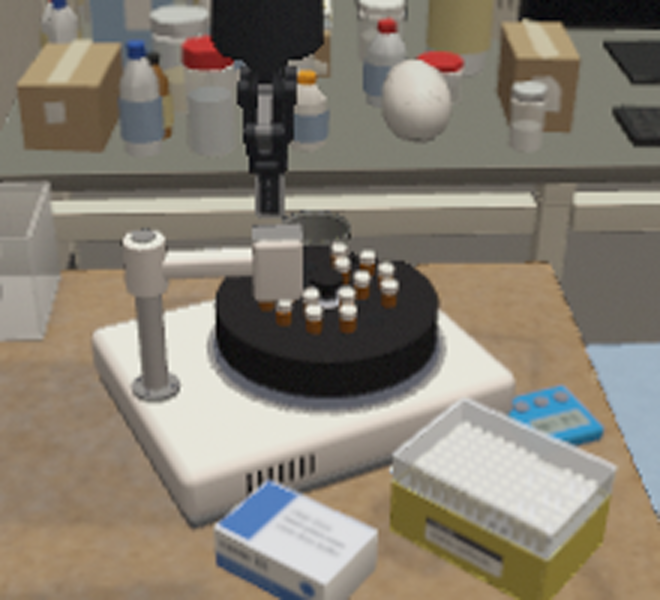

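Request:
{"op": "move_arm", "data": {"increments": [[0.0,-0.2,0.06,0,0,0,0],[0.02,-0.42,0.06,0,0,0,0],[-0.03,-0.54,0.06,0,0,0,0],[-0.085,-0.65,0.06,0,0,0,0],[-0.13,-0.77,0.06,0,0,0,0],[-0.17,-0.88,0.06,0,0,0,0],[-0.2,-0.98,0.06,0,0,0,0],[-0.23,-1.08,0.06,0,0,0,0],[-0.23,-1.08,0.06,0,0,0,0]]}}

```text
time: 3.6
position: [0.5235, 0.2203, 0.1546]
tool_rot: [0.973, 0.231, -0.0, -0.0]
force: [0.2, -1.1, 0.0]
gripper_width: 0.0002
```

```bash
python3 - <<'E'
from h import *
im,d=bot.get_image("side"); cv2.imwrite("pics/c3.png",cv2.resize(im[100:300,210:430],None,fx=3,fy=3,interpolation=cv2.INTER_CUBIC))
E
python3 path.py
```

```text
pos [0.5237 0.2201 0.1546] t 3.65 f [-0.3  0.5  0.6]
(np.float64(0.5514), np.float64(0.1873), np.float64(0.2)) [0.251, 1.044, -1.136]
(np.float64(0.5514), np.float64(0.1873), np.float64(0.156)) [0.251, 1.044, -0.036]
(np.float64(0.5452), np.float64(0.2003), np.float64(0.156)) [0.259, 0.684, -0.036]
(np.float64(0.5373), np.float64(0.2066), np.float64(0.156)) [0.153, 0.455, -0.036]
(np.float64(0.5302), np.float64(0.2134), np.float64(0.156)) [0.071, 0.223, -0.036]
(np.float64(0.5244), np.float64(0.2195), np.float64(0.156)) [0.01, 0.022, -0.036]
(np.float64(0.5192), np.float64(0.2262), np.float64(0.156)) [-0.031, -0.186, -0.036]
(np.float64(0.5145), np.float64(0.2336), np.float64(0.156)) [-0.053, -0.405, -0.036]
(np.float64(0.5105), np.float64(0.2416), np.float64(0.156)) [-0.052, -0.628, -0.036]
(np.float64(0.5072), np.float64(0.2501), np.float64(0.156)) [-0.03, -0.855, -0.036]
(np.float64(0.5049), np.float64(0.259), np.float64(0.156)) [0.018, -1.08, -0.036]
(np.float64(0.5035), np.float64(0.2684), np.float64(0.156)) [0.093, -1.305, -0.036]
(np.float64(0.503), np.float64(0.278), np.float64(0.156)) [0.189, -1.525, -0.036]
(np.float64(0.5037), np.float64(0.2877), np.float64(0.156)) [0.314, -1.734, -0.036]
(np.float64(0.5054), np.float64(0.2975), np.float64(0.156)) [0.462, -1.934, -0.036]
(np.float64(0.5083), np.float64(0.3071), np.float64(0.156)) [0.635, -2.116, -0.036]
```

View pics/c3.png

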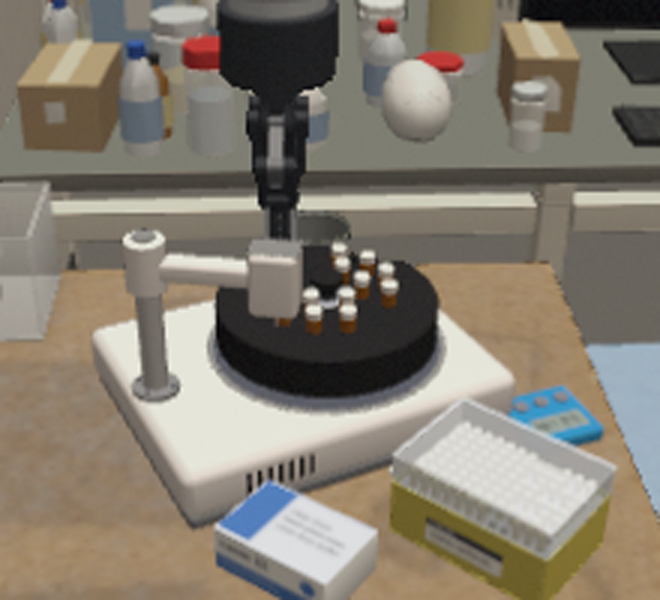

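The head has moved about 0.2 rad towards the camera and the force stays low. I'll continue.

Request:
{"op": "move_arm", "data": {"increments": [[-0.02,-0.09,0,0,0,0,0],[-0.03,-0.19,0,0,0,0,0],[-0.04,-0.3,0,0,0,0,0],[-0.05,-0.4,0,0,0,0,0],[-0.05,-0.51,0,0,0,0,0],[-0.05,-0.63,0,0,0,0,0],[-0.04,-0.74,0,0,0,0,0],[-0.03,-0.85,0,0,0,0,0],[-0.01,-0.97,0,0,0,0,0],[0.02,-1.08,0,0,0,0,0]]}}

```text
time: 4.65
position: [0.505, 0.2593, 0.1546]
tool_rot: [0.973, 0.231, -0.0, -0.0]
force: [0.6, -0.6, -1.5]
gripper_width: 0.0001
```

```bash
python3 - <<'E'
from h import *
im,d=bot.get_image("side"); cv2.imwrite("pics/c4.png",cv2.resize(im[100:300,210:430],None,fx=3,fy=3,interpolation=cv2.INTER_CUBIC))
E
python3 path.py|tail -7; python3 -c "
from h import *; print(bot.get_obs()['force'],bot.get_obs()['time'])"
```

```text
(np.float64(0.5072), np.float64(0.2501), np.float64(0.156)) [-0.057, 0.243, -0.035]
(np.float64(0.5049), np.float64(0.259), np.float64(0.156)) [-0.009, 0.018, -0.035]
(np.float64(0.5035), np.float64(0.2684), np.float64(0.156)) [0.066, -0.207, -0.035]
(np.float64(0.503), np.float64(0.278), np.float64(0.156)) [0.162, -0.427, -0.035]
(np.float64(0.5037), np.float64(0.2877), np.float64(0.156)) [0.287, -0.636, -0.035]
(np.float64(0.5054), np.float64(0.2975), np.float64(0.156)) [0.435, -0.836, -0.035]
(np.float64(0.5083), np.float64(0.3071), np.float64(0.156)) [0.608, -1.018, -0.035]
[-0.87157548  0.81641174 -0.24852277] 4.7
```

View pics/c4.png

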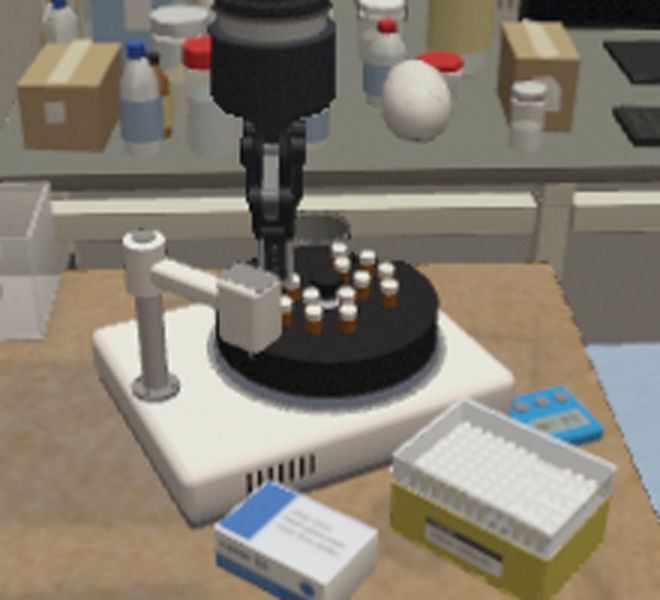

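The push is going well and the head is at about 1.1 rad.

Request:
{"op": "move_arm", "data": {"increments": [[0.03,-0.1,0,0,0,0,0],[0.07,-0.21,0,0,0,0,0],[0.11,-0.32,0,0,0,0,0],[0.16,-0.43,0,0,0,0,0],[0.22,-0.53,0,0,0,0,0],[0.29,-0.64,0,0,0,0,0],[0.36,-0.74,0,0,0,0,0],[0.43,-0.83,0,0,0,0,0],[0.5,-0.91,0,0,0,0,0],[0.56,-0.97,0,0,0,0,0]]}}

```text
time: 5.7
position: [0.5078, 0.304, 0.1545]
tool_rot: [0.973, 0.231, -0.0, -0.0]
force: [0.4, -0.3, 0.7]
gripper_width: -0.0002
```

```bash
python3 - <<'E'
from h import *
im,d=bot.get_image("side"); cv2.imwrite("pics/c5.png",cv2.resize(im[100:300,210:430],None,fx=3,fy=3,interpolation=cv2.INTER_CUBIC))
v,u=np.mgrid[0:400,0:640]
W=world("side",np.c_[u.ravel(),v.ravel()],d.ravel()).reshape(400,640,3); np.save("pics/W5.npy",W)
m=(W[...,2]>.125)&(W[...,2]<.19)&(im.min(2)>90)&(u>230)&(u<320)&(v>150)&(v<250)
for i in range(240,312,3):
    k=m&(u==i)
    if k.any(): print(i,W[k].mean(0).round(3),k.sum())
k=m&(W[...,2]>.178); Q=W[k]; print("head top",len(Q)); print(cv2.minAreaRect(Q[np.linalg.norm(Q[:,:2]-[.597,.278],axis=1)>.05][:,:2].astype(np.float32)))
E
python3 path.py|tail -3
```

```text
252 [0.604 0.289 0.167] 19
255 [0.596 0.29  0.169] 22
258 [0.59  0.288 0.163] 29
261 [0.582 0.289 0.167] 25
264 [0.572 0.293 0.169] 25
267 [0.543 0.326 0.165] 27
270 [0.528 0.339 0.168] 27
273 [0.52  0.341 0.167] 31
276 [0.516 0.337 0.167] 32
279 [0.511 0.334 0.166] 29
282 [0.506 0.331 0.163] 25
285 [0.503 0.327 0.159] 21
288 [0.505 0.312 0.168] 1
291 [0.501 0.307 0.167] 1
294 [0.495 0.305 0.179] 10
head top 280
((0.5181033611297607, 0.320233017206192), (0.04829953983426094, 0.03563329577445984), 65.41523742675781)
(np.float64(0.5037), np.float64(0.2877), np.float64(0.156)) [-0.28, 0.324, -0.036]
(np.float64(0.5054), np.float64(0.2975), np.float64(0.156)) [-0.132, 0.124, -0.036]
(np.float64(0.5083), np.float64(0.3071), np.float64(0.156)) [0.041, -0.058, -0.036]
```

View pics/c5.png

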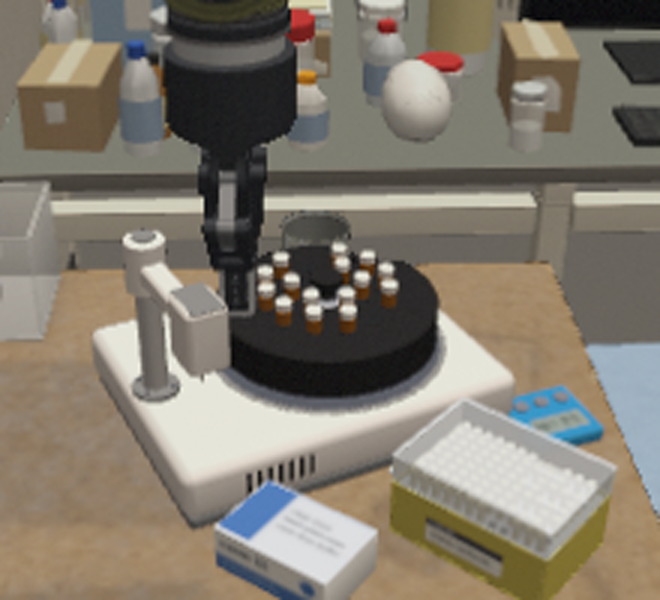

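Run:
```python
from h import *
f=lambda x,y,z:onplane("side",[(210+x/3,100+y/3)],z)[0]
h=f(200,299,.182); k=f(146,237,.185); print(h,k)
for H in (k[:2],[.597,.278]):
    e=h[:2]-H; a=np.degrees(np.arctan2(e[1],e[0])); print(np.linalg.norm(e),a,np.radians(234-a))
```

```text
[0.51930578 0.32761164 0.182     ] [0.59139487 0.28093342 0.185     ]
0.0858818542554848 147.07663902299885 1.517098845948225
0.09218300370491331 147.4397334535502 1.5107616526394503
```

Request:
{"op": "move_arm", "data": {"increments": [[0.04,-0.02,0,0,0,0,0],[0.08,-0.04,0,0,0,0,0],[0.12,-0.06,0,0,0,0,0],[0.16,-0.09,0,0,0,0,0],[0.16,-0.09,0,0,0,0,0],[0.0,0.1,0,0,0,0,0],[-0.3,0.4,-0.1,0,0,0,0],[-0.5,0.6,-1.0,0,0,0,0],[-0.7,1.0,-2.0,0,0,0,0],[-0.9,1.5,-3.0,0,0,0,0]]}}

```text
time: 6.75
position: [0.5019, 0.2328, 0.276]
tool_rot: [0.973, 0.231, -0.0, 0.0]
force: [1.0, 0.2, 0.8]
gripper_width: 0.0002
```

Run:
```python
from h import *
im,d=bot.get_image("side"); cv2.imwrite("pics/c6.png",cv2.resize(im[100:300,210:430],None,fx=3,fy=3,interpolation=cv2.INTER_CUBIC))
print(bot.get_obs()['q']); sh((.516,.05,.25),(.516,.05,.09),(.516,.075,.09))
```

```text
[ 3.63701091e-01  2.64283608e-01  1.42190957e+00 -8.25593629e-04
  1.44601685e+00  1.46993680e+00]
pos [0.5039 0.2307 0.2834] t 6.8 f [ 1.6 -2.7  7.5]
(0.516, 0.05, 0.25) [-1.762, 4.174, 0.827]
(0.516, 0.05, 0.09) [-1.799, 4.166, 4.827]
(0.516, 0.075, 0.09) [-1.519, 3.608, 4.828]
```

View pics/c6.png

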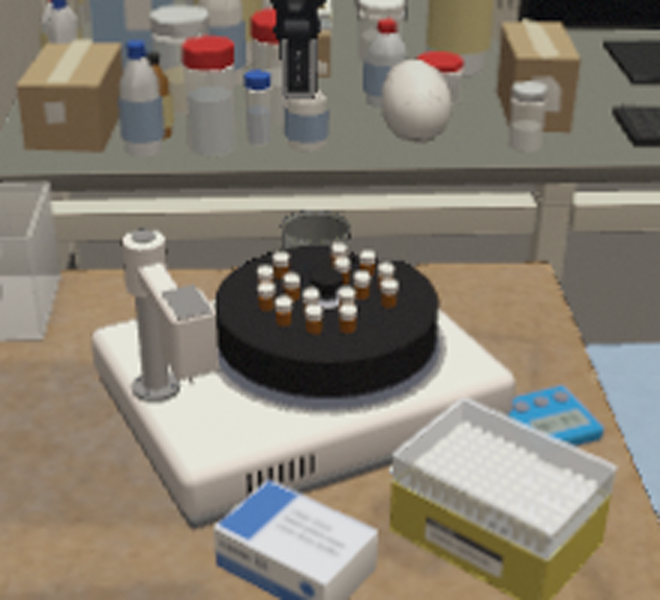

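Run:
```python
from h import *
z=np.load("pics/w1c.npz"); c=(z["K"],z["D"],z["R"],z["t"])
print("beaker rim",onplane("wrist",[(435,104)],.075,c),onplane("wrist",[(462,104)],.075,c),"base",onplane("wrist",[(419,104)],0.0,c))
h=onplane("side",[(210+188/3,100+301/3)],.182)[0]; e=h[:2]-[.597,.278]; a=np.degrees(np.arctan2(e[1],e[0])); print(np.radians(234-a))
```

```text
beaker rim [[0.59681951 0.02658023 0.075     ]] [[ 0.61174976 -0.00244859  0.075     ]] base [[0.59690094 0.02425929 0.        ]]
1.5924866562425937
```

Request:
{"op": "move_arm", "data": {"increments": [[-0.4,0.9,0,0,0,6,0],[-0.8,1.8,0,0,0,13,0],[-1.2,2.7,0.2,0,0,20,0],[-1.6,3.6,0.4,0,0,26,0],[-1.8,4.2,0.8,0,0,26.5,0],[-1.8,4.2,0.8,0,0,26.5,0],[-1.8,4.2,0.8,0,0,26.5,0]]}}

```text
time: 7.5
position: [0.5134, 0.051, 0.2425]
tool_rot: [1.0, 0.001, -0.0, -0.0]
force: [-0.1, 0.7, 0.2]
gripper_width: 0.0004
```

Run:
```python
from h import *
sh((.516,.05,.25),(.516,.05,.091))
im,d=bot.get_image("wrist"); np.save("pics/w2.npy",d); cv2.imwrite("pics/w2.png",im)
K,D,R,t=cam("wrist"); np.savez("pics/w2c.npz",K=K,D=D,R=R,t=t)
```

```text
pos [0.5134 0.051  0.2425] t 7.5 f [-0.1  0.7  0.2]
(0.516, 0.05, 0.25) [0.064, 0.025, -0.186]
(0.516, 0.05, 0.091) [0.064, 0.026, 3.789]
```

View pics/w2.png

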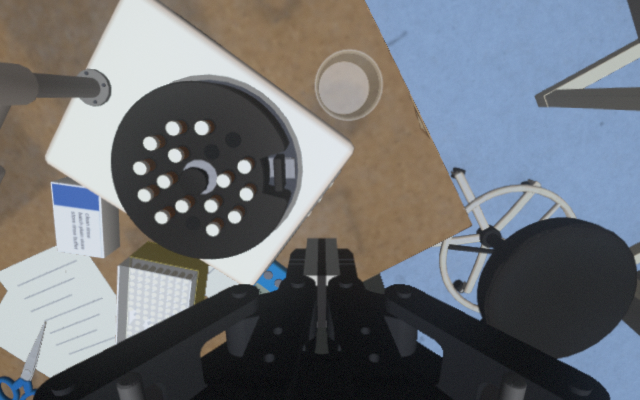

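Run:
```python
from h import *
im=cv2.imread("pics/w2.png"); cv2.imwrite("pics/w2c.png",cv2.resize(im[140:205,240:320],None,fx=8,fy=8,interpolation=cv2.INTER_CUBIC))
```

```text
(no output)
```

View pics/w2c.png

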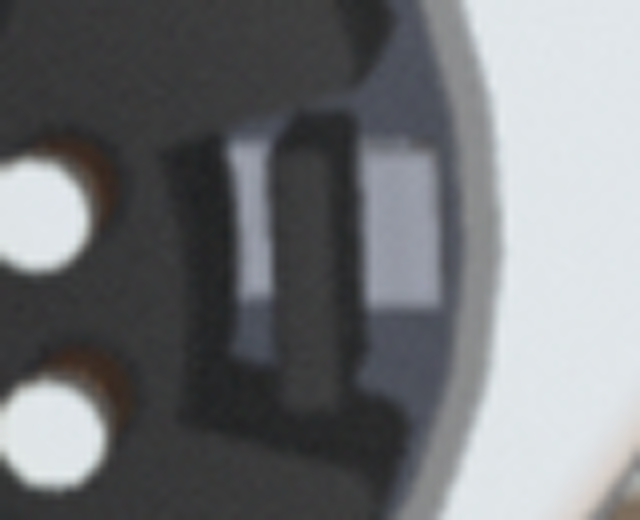

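Run:
```python
from h import *
z=np.load("pics/w2c.npz"); c=(z["K"],z["D"],z["R"],z["t"])
f=lambda L,h:onplane("wrist",[(240+a/8,140+b/8) for a,b in L],h,c).round(4)
print(f([(333,150),(336,405),(275,150),(285,410)],.094)); print(f([(385,50),(385,480)],.096)); print(onplane("wrist",[(200,177)],.115,c))
```

```text
[[0.5304 0.0891 0.094 ]
 [0.4999 0.0896 0.094 ]
 [0.5304 0.0958 0.094 ]
 [0.4993 0.0957 0.094 ]]
[[0.5422 0.0826 0.096 ]
 [0.4913 0.0838 0.096 ]]
[[0.51781887 0.15874328 0.115     ]]
```

Request:
{"op": "move_arm", "data": {"increments": [[0.06,0.03,0.8,0,0,0,0],[0.06,0.03,1.6,0,0,0,0],[0.06,0.03,2.4,0,0,0,0],[0.06,0.03,3.1,0,0,0,0],[0.06,0.03,3.6,0,0,0,0],[0.06,0.03,3.82,0,0,0,0],[0.06,0.03,3.82,0,0,0,0],[0.06,0.03,3.82,0,0,0,0]]}}

```text
time: 8.35
position: [0.5166, 0.0506, 0.0909]
tool_rot: [1.0, 0.002, 0.001, -0.0]
force: [0.8, -0.0, 0.2]
gripper_width: 0.0002
```

Run:
```python
from h import *
sh((.516,.05,.089),(.516,.07,.089),(.516,.08,.089))
im,d=bot.get_image("wrist"); cv2.imwrite("pics/w3.png",im)
```

```text
pos [0.5166 0.0506 0.0909] t 8.35 f [ 0.8 -0.   0.2]
(0.516, 0.05, 0.089) [-0.016, 0.016, 0.048]
(0.516, 0.07, 0.089) [-0.014, -0.484, 0.048]
(0.516, 0.08, 0.089) [-0.013, -0.734, 0.048]
```

View pics/w3.png

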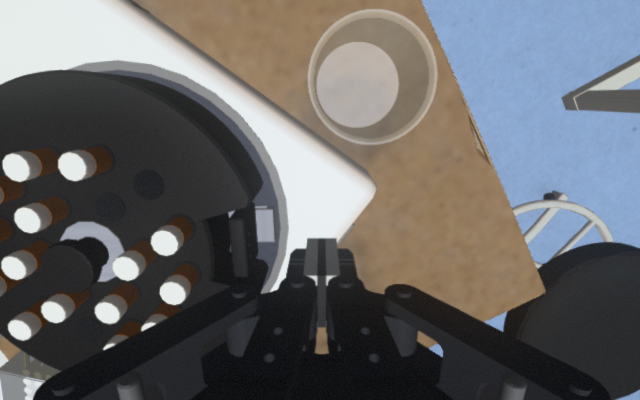

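Request:
{"op": "move_arm", "data": {"increments": [[0,-0.12,0.02,0,0,0,0],[0,-0.24,0.04,0,0,0,0],[0,-0.36,0.04,0,0,0,0],[0,-0.46,0.04,0,0,0,0],[0,-0.52,0.04,0,0,0,0],[0,-0.56,0.04,0,0,0,0],[0,-0.6,0.04,0,0,0,0],[0,-0.6,0.04,0,0,0,0]]}}

```text
time: 9.2
position: [0.516, 0.0743, 0.0882]
tool_rot: [1.0, 0.002, -0.0, 0.0]
force: [0.2, 0.1, 0.6]
gripper_width: 0.0001
```

Request:
{"op": "move_arm", "data": {"increments": [[0,-0.04,0,0,0,0,0],[0,-0.08,0,0,0,0,0],[0,-0.08,0,0,0,0,0]]}}

```text
time: 9.5
position: [0.516, 0.0775, 0.0882]
tool_rot: [1.0, 0.002, 0.0, -0.0]
force: [-0.9, 0.1, -0.5]
gripper_width: -0.0001
```

Run:
```python
from h import *
sh()
im,d=bot.get_image("wrist"); cv2.imwrite("pics/w4.png",im); sh()
```

```text
pos [0.516  0.0775 0.0882] t 9.5 f [-0.9  0.1 -0.5]
pos [0.516  0.0774 0.0882] t 9.55 f [ 0.1  0.3 -0.5]
```

View pics/w4.png

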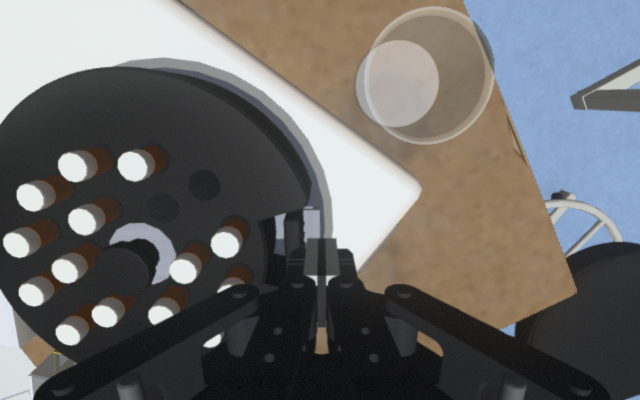

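Request:
{"op": "move_arm", "data": {"increments": [[0,-0.03,0,0,0,0,0],[0,-0.06,0,0,0,0,0],[0,-0.09,0,0,0,0,0],[0,-0.09,0,0,0,0,0]]}}

```text
time: 9.95
position: [0.5159, 0.0811, 0.0882]
tool_rot: [1.0, 0.002, -0.0, -0.0]
force: [0.3, 0.1, 0.1]
gripper_width: 0.0003
```

Request:
{"op": "move_arm", "data": {"increments": [[0,-0.03,0,0,0,0,0],[0,-0.06,0,0,0,0,0],[0,-0.06,0,0,0,0,0]]}}

```text
time: 10.25
position: [0.5159, 0.0835, 0.0882]
tool_rot: [1.0, 0.002, 0.0, -0.0]
force: [-0.1, -0.7, 0.8]
gripper_width: -0.0
```

Request:
{"op": "move_arm", "data": {"increments": [[0,-0.03,0,0,0,0,0],[0,-0.06,0,0,0,0,0],[0,-0.06,0,0,0,0,0]]}}

```text
time: 10.55
position: [0.5159, 0.0859, 0.0882]
tool_rot: [1.0, 0.002, -0.0, -0.0]
force: [-0.5, -0.7, -0.1]
gripper_width: -0.0001
```

Run:
```python
from h import *
im,d=bot.get_image("side"); cv2.imwrite("pics/c7.png",cv2.resize(im[100:300,210:430],None,fx=3,fy=3,interpolation=cv2.INTER_CUBIC))
im,d=bot.get_image("wrist"); cv2.imwrite("pics/w5.png",im[150:300,200:400].repeat(4,0).repeat(4,1)); sh()
```

```text
pos [0.5159 0.0858 0.0882] t 10.65 f [ 0.6  0.  -0.4]
```

View pics/w5.png

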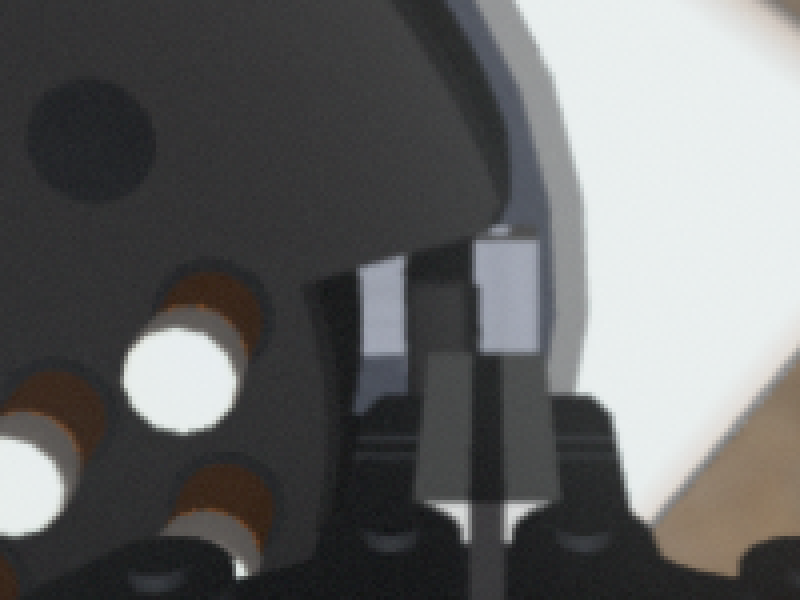

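View pics/c7.png

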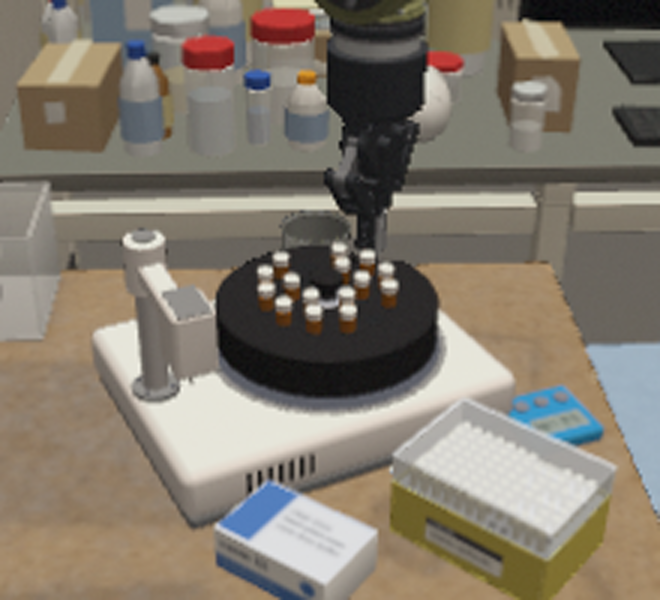

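Run:
```python
from h import *
o=bot.get_obs();p=o["position"]
for dx in(.008,.011):
  for z in(.077,.088,.099):
    print(dx,z,((proj("wrist",[[p[0]+dx,p[1]+s,z] for s in(-.0145,-.008,0,.008,.0145)])-[200,150])*4).round(0).tolist())
print("catch",((proj("wrist",[[.5304,.0893,.094],[.5,.0893,.094],[.5304,.0893,.066]])-[200,150])*4).round(0).tolist())
print(bot.camera_model("wrist")["tvec"],[bot.get_obs()["force"].round(1) for _ in range(3)])
```

```text
0.008 0.077 [[599.0, 280.0], [550.0, 280.0], [490.0, 280.0], [429.0, 280.0], [380.0, 280.0]]
0.008 0.088 [[606.0, 311.0], [554.0, 311.0], [490.0, 311.0], [426.0, 311.0], [374.0, 310.0]]
0.008 0.099 [[614.0, 346.0], [559.0, 346.0], [490.0, 346.0], [422.0, 346.0], [366.0, 345.0]]
0.011 0.077 [[600.0, 259.0], [550.0, 259.0], [490.0, 259.0], [429.0, 258.0], [380.0, 258.0]]
0.011 0.088 [[607.0, 289.0], [555.0, 289.0], [490.0, 288.0], [425.0, 288.0], [373.0, 288.0]]
0.011 0.099 [[615.0, 322.0], [559.0, 322.0], [490.0, 322.0], [421.0, 322.0], [365.0, 321.0]]
catch [[461.0, 279.0], [461.0, 506.0], [465.0, 209.0]]
[0.08482918 0.49458702 0.39597463] [array([ 0.6,  0. , -0.4]), array([ 0.6,  0. , -0.4]), array([ 0.6,  0. , -0.4])]
```

Run:
```python
from h import *
print(bot.tcp_to_tips)
im,d=bot.get_image("wrist")
P=[(310,240),(330,240),(330,250),(330,270),(310,260),(310,230),(313,222),(321,245)]
for p in P: print(p,d[p[1],p[0]],world("wrist",[p],[d[p[1],p[0]]]).round(4))
sh()
```

```text
0.011
(310, 240) 0.14703132 [[0.5254 0.0914 0.1064]]
(330, 240) 0.1467491 [[0.5255 0.0825 0.1066]]
(330, 250) 0.13731141 [[0.5254 0.0827 0.1165]]
(330, 270) 0.12254822 [[0.5247 0.0831 0.1321]]
(310, 260) 0.12781633 [[0.5258 0.0907 0.1263]]
(310, 230) 0.15707701 [[0.5258 0.0917 0.0958]]
(313, 222) 0.15504837 [[0.5302 0.0903 0.0966]]
(321, 245) 0.14218235 [[0.5253 0.0865 0.1115]]
pos [0.5159 0.0858 0.0882] t 10.7 f [ 0.6 -0.6 -0.5]
```

Run:
```python
from h import *
for z in (.2724,.2834,.2984): print(z,(proj("side",[[.5034,.231,z]])[0]-[210,100])*3)
for z in (.077,.088,.099): print(z,(proj("side",[[.516,.0858,z]])[0]-[210,100])*3)
im,d=bot.get_image("wrist"); cv2.imwrite("pics/w6.png",cv2.resize(im[190:290,260:380],None,fx=6,fy=6,interpolation=cv2.INTER_CUBIC).clip(0,255)); 
g=cv2.imread("pics/w6.png"); cv2.imwrite("pics/w6.png",(255*(g/255.)**.5).astype("uint8"))
for r in range(222,300,4): print(r,[ (float(world("wrist",[(c,r)],[d[r,c]])[0][2].round(3)),float(world("wrist",[(c,r)],[d[r,c]])[0][0].round(3))) for c in (310,321,331)])
```

```text
0.2724 [296.20095674 113.20302657]
0.2834 [296.11105028  96.90754398]
0.2984 [295.98766399  74.30627418]
0.077 [368.10297709 273.37414209]
0.088 [368.45934421 261.67421947]
0.099 [368.81911387 249.83390352]
222 [(0.096, 0.53), (0.065, 0.518), (0.065, 0.518)]
226 [(0.097, 0.528), (0.064, 0.516), (0.065, 0.516)]
230 [(0.095, 0.526), (0.065, 0.513), (0.065, 0.513)]
234 [(0.097, 0.524), (0.065, 0.511), (0.065, 0.511)]
238 [(0.104, 0.525), (0.105, 0.526), (0.104, 0.525)]
242 [(0.11, 0.526), (0.109, 0.526), (0.109, 0.526)]
246 [(0.112, 0.525), (0.113, 0.526), (0.113, 0.526)]
250 [(0.116, 0.525), (0.116, 0.525), (0.117, 0.526)]
254 [(0.12, 0.525), (0.12, 0.525), (0.122, 0.526)]
258 [(0.122, 0.525), (0.124, 0.526), (0.125, 0.526)]
262 [(0.127, 0.526), (0.127, 0.525), (0.127, 0.526)]
266 [(0.13, 0.525), (0.132, 0.526), (0.13, 0.525)]
270 [(0.134, 0.526), (0.133, 0.525), (0.133, 0.525)]
274 [(0.136, 0.525), (0.136, 0.525), (0.137, 0.526)]
278 [(0.14, 0.526), (0.137, 0.524), (0.141, 0.526)]
282 [(0.144, 0.526), (0.138, 0.523), (0.143, 0.526)]
286 [(0.146, 0.527), (0.137, 0.521), (0.146, 0.526)]
290 [(0.147, 0.526), (0.136, 0.519), (0.148, 0.526)]
294 [(0.151, 0.526), (0.137, 0.518), (0.149, 0.525)]
298 [(0.152, 0.526), (0.136, 0.515), (0.153, 0.527)]
```

View pics/w6.png

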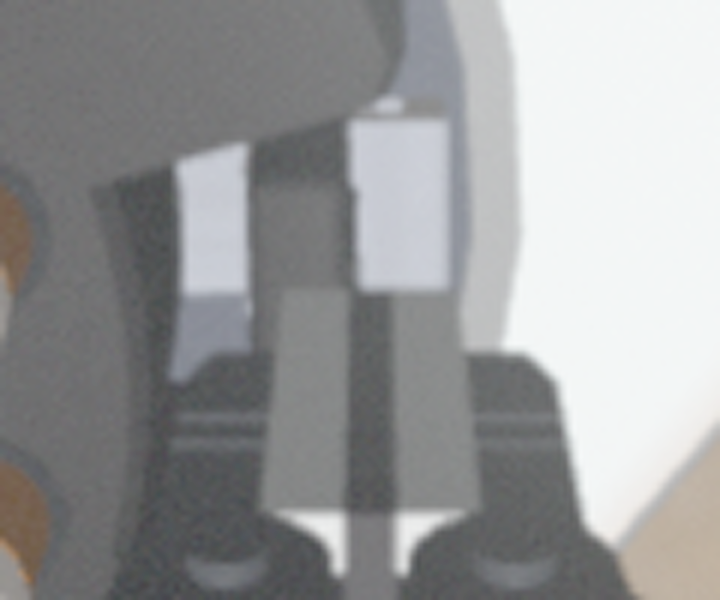

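The pads visibly end at z of about 0.10 (depth 0.103, bias about +2 mm). That is above the catch top at 0.094, which explains why there was no contact. The tips sit higher than the given tcp_to_tips suggests, so I'll back out and go lower.

Request:
{"op": "move_arm", "data": {"increments": [[0,0.25,0,0,0,0,0],[0,0.6,0,0,0,0,0],[0,0.6,0.2,0,0,0,0],[0,0.6,0.35,0,0,0,0],[0,0.6,0.45,0,0,0,0],[0,0.6,0.45,0,0,0,0]]}}

```text
time: 11.35
position: [0.5156, 0.0619, 0.0693]
tool_rot: [1.0, 0.002, -0.001, 0.0]
force: [-0.2, 0.2, -0.9]
gripper_width: 0.0001
```

Run:
```python
from h import *
sh()
im,d=bot.get_image("wrist"); g=cv2.resize(im[190:290,260:380],None,fx=6,fy=6,interpolation=cv2.INTER_CUBIC)
cv2.imwrite("pics/w7.png",(255*(g/255.)**.5).astype("uint8"))
for r in range(222,256,3): print(r,[ (float(world("wrist",[(c,r)],[d[r,c]])[0][2].round(3)),float(world("wrist",[(c,r)],[d[r,c]])[0][0].round(3))) for c in (312,321,331)])
```

```text
pos [0.5156 0.0619 0.0693] t 11.35 f [-0.2  0.2 -0.9]
222 [(0.058, 0.522), (0.057, 0.522), (0.056, 0.522)]
225 [(0.058, 0.521), (0.057, 0.52), (0.058, 0.521)]
228 [(0.058, 0.519), (0.058, 0.519), (0.057, 0.519)]
231 [(0.057, 0.517), (0.057, 0.517), (0.057, 0.517)]
234 [(0.057, 0.515), (0.057, 0.515), (0.058, 0.516)]
237 [(0.058, 0.514), (0.057, 0.513), (0.057, 0.513)]
240 [(0.088, 0.525), (0.089, 0.526), (0.088, 0.525)]
243 [(0.092, 0.525), (0.091, 0.525), (0.092, 0.526)]
246 [(0.095, 0.526), (0.094, 0.525), (0.094, 0.525)]
249 [(0.098, 0.525), (0.097, 0.525), (0.097, 0.525)]
252 [(0.101, 0.526), (0.101, 0.526), (0.1, 0.525)]
255 [(0.103, 0.526), (0.103, 0.526), (0.102, 0.525)]
```

View pics/w7.png

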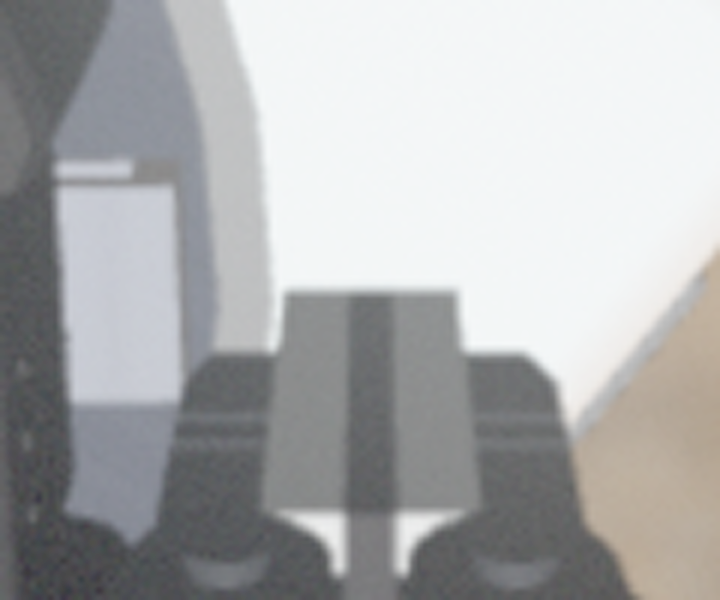

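Request:
{"op": "move_arm", "data": {"increments": [[0,0,0.05,0,0,0,0],[0,0,0.1,0,0,0,0],[0,0,0.15,0,0,0,0],[0,-0.15,0.15,0,0,0,0],[0,-0.3,0.15,0,0,0,0],[0,-0.38,0.15,0,0,0,0],[0,-0.42,0.15,0,0,0,0],[0,-0.42,0.15,0,0,0,0]]}}

```text
time: 12.2
position: [0.5161, 0.0788, 0.0644]
tool_rot: [1.0, 0.002, 0.0, 0.0]
force: [-0.8, -3.9, 1.7]
gripper_width: -0.0002
```

Request:
{"op": "move_arm", "data": {"increments": [[0,-0.02,0,0,0,0,0],[0,-0.05,0,0,0,0,0],[0,-0.05,0,0,0,0,0]]}}

```text
time: 12.5
position: [0.516, 0.0798, 0.0643]
tool_rot: [1.0, 0.002, 0.0, 0.001]
force: [0.1, -10.5, 2.5]
gripper_width: -0.0004
```

Run:
```python
from h import *
sh()
im,d=bot.get_image("wrist"); g=cv2.resize(im[160:290,240:380],None,fx=5,fy=5,interpolation=cv2.INTER_CUBIC)
cv2.imwrite("pics/w8.png",(255*(g/255.)**.5).astype("uint8"))
im,d=bot.get_image("side"); cv2.imwrite("pics/c8.png",cv2.resize(im[100:300,210:430],None,fx=3,fy=3,interpolation=cv2.INTER_CUBIC))
sh()
```

```text
pos [0.516  0.0798 0.0643] t 12.5 f [  0.1 -10.5   2.5]
pos [0.516  0.0799 0.0643] t 12.6 f [-1.  -9.7  3. ]
```

View pics/w8.png

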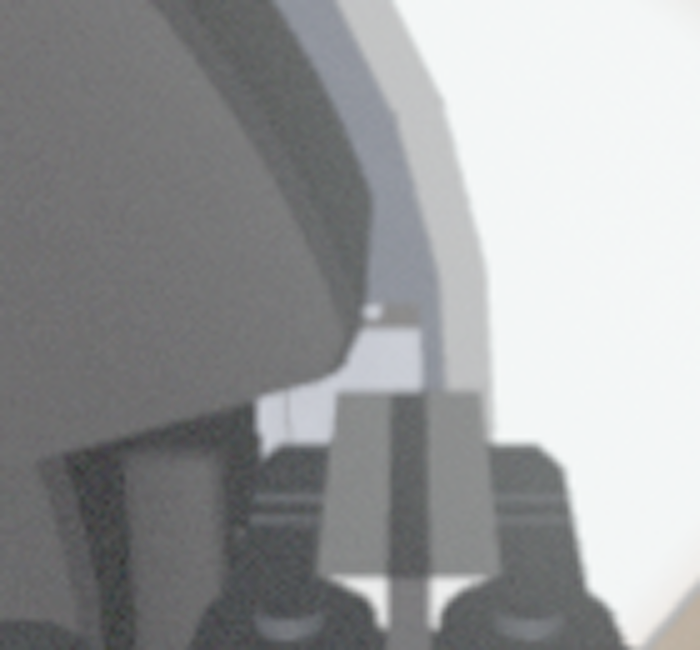

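View pics/c8.png

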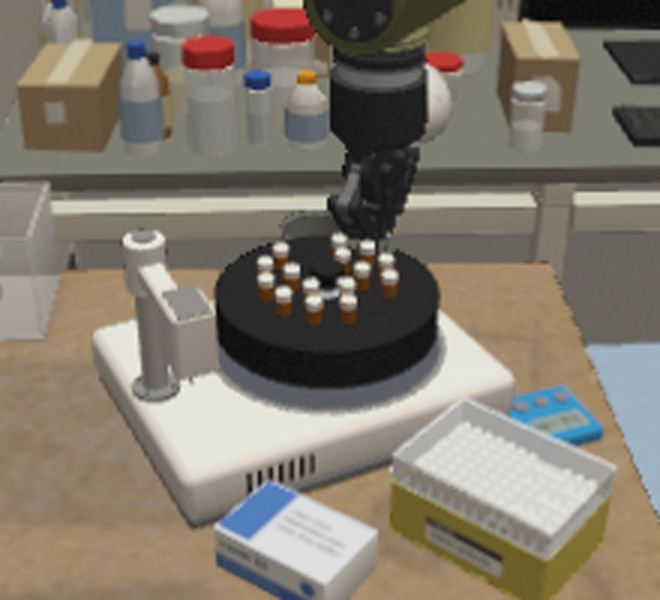

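The tray has popped up. I'll withdraw straight outwards.

Request:
{"op": "move_arm", "data": {"increments": [[0,0.05,0,0,0,0,0],[0,0.12,0,0,0,0,0],[0,0.25,0,0,0,0,0],[0,0.45,0,0,0,0,0],[0,0.75,0,0,0,0,0],[0,0.9,-0.3,0,0,0,0],[0,0.9,-1.0,0,0,0,0],[0,0.9,-2.0,0,0,0,0],[0,1.2,-3.0,0,0,0,0],[0,1.8,-4.0,0,0,0,0]]}}

```text
time: 13.6
position: [0.5158, 0.0086, 0.2268]
tool_rot: [1.0, 0.002, 0.0, -0.0]
force: [0.8, 0.4, 0.6]
gripper_width: -0.0004
```

Request:
{"op": "move_arm", "data": {"increments": [[0,0.4,-0.5,0,0,0,0],[0,0.8,-1.0,0,0,0,0],[0,0.8,-1.0,0,0,0,0],[0,0.8,-1.0,0,0,0,0],[0,0.8,-1.0,0,0,0,0]]}}

```text
time: 14.1
position: [0.5159, -0.023, 0.2634]
tool_rot: [1.0, 0.002, -0.001, -0.0]
force: [0.6, 0.1, -0.3]
gripper_width: 0.0002
```

Run:
```python
from h import *
sh()
im,d=bot.get_image("wrist"); cv2.imwrite("pics/w9.png",im)
for p in [(-0.05,0),(0.06,0),(0,.065),(0,-.074)]:
    q=proj("wrist",[[.515+p[0],.165+p[1],.108]])[0]; c,r=q.round().astype(int)
    if 0<=c<640 and 0<=r<400: print(p,(c,r),world("wrist",[(c,r)],[d[r,c]])[0].round(4))
im,d=bot.get_image("side"); cv2.imwrite("pics/c9.png",cv2.resize(im[100:300,210:430],None,fx=3,fy=3,interpolation=cv2.INTER_CUBIC))
W=np.array([world("side",[(c,r)],[d[r,c]])[0] for c,r in [(310,212),(318,213),(340,205),(350,198)]]); print(W.round(4))
sh()
```

```text
pos [ 0.5159 -0.023   0.2634] t 14.1 f [ 0.6  0.1 -0.3]
(-0.05, 0) (np.int64(136), np.int64(224)) [0.4723 0.1532 0.1278]
(0.06, 0) (np.int64(119), np.int64(112)) [0.5749 0.1641 0.1089]
(0, 0.065) (np.int64(65), np.int64(175)) [0.5155 0.2287 0.1089]
(0, -0.074) (np.int64(204), np.int64(175)) [0.5154 0.0906 0.1078]
[[0.5003 0.2331 0.1058]
 [0.4823 0.2311 0.1076]
 [0.455  0.1795 0.1068]
 [0.4475 0.1419 0.1066]]
pos [ 0.516  -0.0229  0.2634] t 14.2 f [ 0.5 -0.1  0.5]
```

View pics/w9.png

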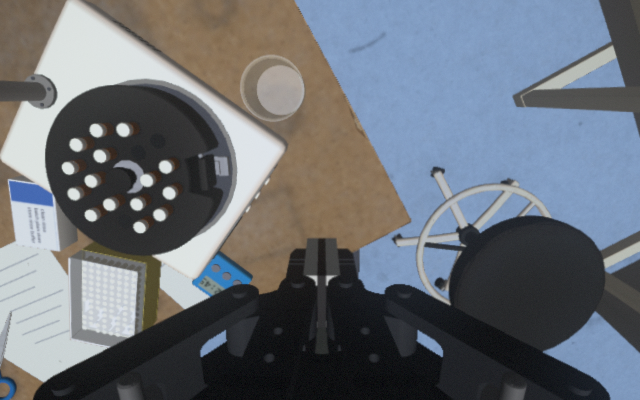

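View pics/c9.png

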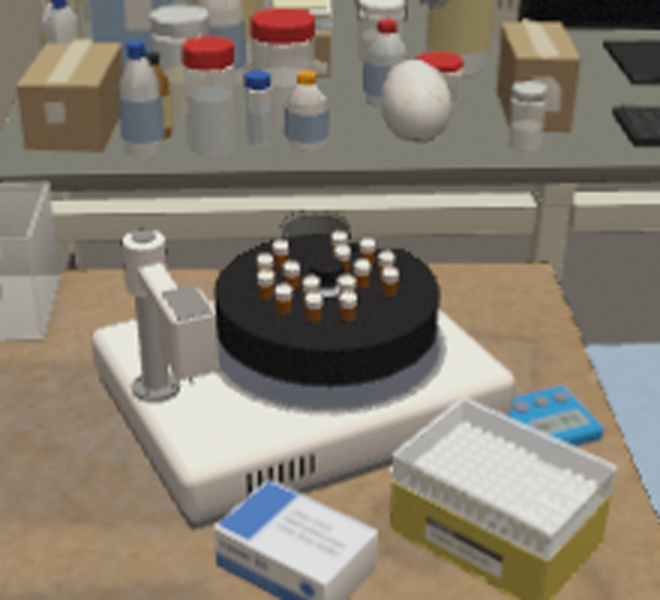

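The tray top is now at about 0.108 m, a rise of 12 mm. The swing arm is still to the side, the surrounding items look unmoved, and the hand is clear.

```bash
python3 -c "
from plant import bot
print(bot.finish_job())"
```

```text
the job is handed in; nothing more can be done
None
```

The autosampler is ready for the tray change: the swing arm is clear to the side, the tray is up, and the job is handed in.

- **Swing arm:** I pushed the needle head with closed fingertips to about 1.59 rad by camera. Its last picture, after the tray rose, shows it still there.
- **Notch:** I found it with the wrist camera, not by running a fingertip along the rim as you asked. It faces the robot's right (world −y).
- **Catch:** I pressed it until the tray popped up. Contact force reached about 10 N, more than the 5 N spring alone. I noticed the tray was up only in the next picture and then withdrew straight back.
- **Final checks:** The tray top reads about 0.106–0.109 m in both cameras, a rise of about 12 mm. The beaker, tip box, carton and timer look unmoved. The wrist force is near zero with the hand about 0.1 m away from the tray. The robot clock was at 14.2 s before hand-in.
- **What disagreed:** By camera, the shut fingertips stood about 15 mm behind the TCP, not 11 mm ahead as stated. My first press therefore passed above the catch without touching anything, and I repeated it lower.

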